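# Hold a spring clip open over a panel edge

### The job

Take the orange-handled spring clip off the steel strip of its rack by squeezing its handles, and bring it, jaws down, to the thin plywood panel standing in the wooden holder, so that its wide open jaws straddle the panel's top edge at the pencil mark, jaw tips a good centimetre or more below the edge, without touching the panel. Finish there still squeezing and holding the clip, wide open and clear of the panel on both sides; do not let it bite. Leave the wax tin, sanding block, level and pencil where they are.

Things in the scene. Friction and masses are not known exactly. Their poses are not given: they have to be found in the camera images.
- clip: Spring clip like a big clothes peg, 80 g, 24 mm wide, about 110 mm tall, standing jaws down, clamped on the rack's steel strip. Origin on the pivot pin; x along the pin (along the edge it bites), y across the jaws (the squeezing direction), z from jaws to handles. The throat between the jaws is open up to 4 mm below the pivot. The clip may slip some mm in the fingers while being squeezed.
- clip_grip (a point): where to squeeze: between the two orange handles, 48 mm above the pivot; axes as clip. The handles rise in a V to 58 mm above the pivot (65 mm when squeezed); parked, the V is 56 mm wide over its outer faces here and 64 mm at its top. Fully squeezed they stand parallel, 19 mm over both, at a firm stop.
- clip_left (a joint): angle of the lever on the clip's +y side, rad: 0 parked on the 6 mm strip, -0.06 shut, 0.36 fully open at the stop. Both levers move together. The spring needs about 4 N on each handle at 0 and 8 N at 0.36; at 0.36 the jaw tips are 41 mm apart.
- clip_right (a joint): angle of the lever on the clip's -y side; same meaning as clip_left.
- clip_tip_left (a point): inner lower edge of the jaw pad on the clip's +y side, mid-width (moves with the jaw); 50 mm below the pivot when parked, 46 mm when fully open.
- clip_tip_right (a point): inner lower edge of the jaw pad on the clip's -y side, mid-width (moves with the jaw).
- rack: Clip rack, fixed: dark timber foot 85 x 75 x 18 mm with an upright steel strip 6 mm thick and 60 mm long, top at 95 mm above the bench. Origin under its centre; strip runs along its x, y is across the strip, z up.
- board_stand: Panel holder, fixed: timber foot 150 x 80 x 20 mm with dark cleats to 42 mm height, holding a pale plywood panel upright, 6 mm thick, 120 mm long, top edge 115 mm above the bench. Origin under its centre; the panel runs along its x, y is across the panel's thickness, z up.
- board_mark (a point): pencil mark (dark line) at the middle of the panel's top edge, 115 mm above the bench; axes as board_stand.
- wax_tin: bystander: round tin with green side and pale lid, 78 mm across, 34 mm high; origin under its centre
- sanding_block: bystander: brown block 70 x 110 x 31 mm; origin under its centre
- torpedo_level: bystander: orange spirit level 21 x 230 x 49 mm; origin under its centre
- carpenter_pencil: bystander: red flat pencil 186 mm long, 9 mm high; origin under its centre
Mind the look-alikes: they are no part of the job. What is shaped like the clip but pink or turquoise is not meant.

How it is judged:
By the outcome, as a careful person would: the job done as asked, in the order asked, and still so for the second after the job is handed in, while the arm keeps its last pose, push and grip.
It also fails if it takes over 35 s, if anything falls off the work surface, if the arm or the gripper's body presses on something with over 40 N, if the wrist force passes 120 N, or if a joint passes its speed limit or range.

### The arm

A 6-joint arm with a two-finger parallel gripper is mounted at the origin on a cart in front of the work surface, level with it; the furniture and walls round the work are solid. World frame = base frame: x ahead of the robot, y to its left, z up, the work surface at z = 0. Lengths are in m, angles in rad, forces in N, time in s.
With the tool pointing down it reaches from about 0.3 to 0.75 m from the base axis. Payload 8.5 kg.
Tool frame: the origin (TCP) lies between the finger pads; the fingertips stand 14 mm ahead of it and the grasp point (between the pads) lies 5 mm behind it; z points along the fingers, y is the line along which they close (so a half turn about z gives the same grasp; the last joint's range is limited). The gripper opens to 88 mm and grips with 3 to 60 N. Pads are 18 mm wide; open, the fingers measure 123 mm over their backs; the gripper's body (75 mm by 187 mm) begins 45 mm behind the grasp point.
Start: joints at [-1.461, 0.381, 1.297, -0, 1.464, -0.215], TCP at [0.176, -0.521, 0.221] pointing down, gripper open.
Joint ranges: [-3.11, 3.11], [-0.89, 2.33], [0.22, 2.48], [-1.42, 4.56], [0.17, 2.85], [-2.88, 2.88]. Speed limits (rad/s): [2.39, 2.39, 3.14, 3.14, 3.14, 3.14].

### API

Orientations are given as a rotation vector (axis times angle).
In Python, from cell import manip gives the robot as it stands.
- The arm moves only by the tool move_arm, never from a script. Its arguments are lists of equal length, an entry for each row: "translation": the shift along the tool's x, y, z in cm, a list of three; "roll": the turn about the tool's z in degrees. In form: {"translation": [[x, y, z], ...], "roll": [roll, ...]}. A call has 1 to 12 rows; each row is the pose to reach, as a shift and turn from the pose commanded when the call began, along the tool's axes at that moment; what a row does not reach only later rows make up. A row lasts 1/12 s, in which the tool goes at most 41.7 mm and 7.16 degrees, less where a joint would pass 70% of its speed; a pose out of reach is approached as far as the arm can. A call with a gripper value outside its range is refused whole. "fingers" is the opening, from 0 (shut) to 1 (fully open), set as the call begins (left out, the last holds). The fingers move at their own pace and stop on an object; "squeeze" is the grip in N (left out, the last holds). Time passes only in rows, so rows that repeat a pose let the fingers close. It gives the time, the measured TCP pose, the force, the opening and the grip force at its end, in the units of the state.
- manip.observe(): the state, without advancing time (a new reading comes with each control period).
- manip.capture(name): name is "scene" or "top" or "wrist"; returns (picture, depth): 420x560x3 uint8, blue, green, red; 420x560 float32, m along the optical axis (not along the pixel's ray), 0 where there is no reading.
- manip.calibration(name): a dict with "fov_y" (degrees; the focal length in pixels is half the picture's height over the tangent of half this angle, whatever the lens; pixels are square), "cx", "cy" (the principal point, pixels), "R" (3x3) and "t" (3): a world point X has camera coordinates R X + t. Camera axes: x right, y down, z forward; pixel columns grow to the right and rows downward; lengths in m; the calibration is good to about 2 mm. The wrist camera is an equidistant fisheye: a pixel r from the principal point sees the ray r / f radians off the axis. A picture is of the moment at which its call begins: read the wrist's pose just before it. calibration takes no time and is no camera call; for the wrist camera it gives the pose at the moment of the call.
- manip.close_job(): hands the job in; it is judged then, once.
The state is a dict: "clock": time; "qpos": joint angles; "joint_vel": joint speeds; "joint_torque": joint torques, N m; "tool_pos": TCP position; "eef_rot": TCP orientation; "wrist_force": force on the tool from outside, world axes, zero at the start; "torque": the same for the moment, N m; "finger_gap": finger opening in m; "grip_force": force on a finger pad.
Only numpy, scipy, OpenCV 4.12 (cv2) and the standard library are available. Lean on these libraries where they do the work, as an engineer would, in place of code of your own. Each camera call takes 0.05 s, during which the arm holds its last target. There are 200 camera calls.

## Working session

There is one attempt and no reset: what is moved stays moved. The work goes in short steps, Python scripts to look and compute and a tool call to move; the robot and the scene stay as the last step left them, time stands still between calls to the robot, and variables do not carry over. Pictures are saved under pics/ and viewed, at most 10 in all, crops included, and the job is handed in when it is done.

Besides the shell and the picture viewer there is one more tool, called after "Request:" as name(argument=value, ...), one argument or row to a line, values as JSON. move_arm: Moves the arm, as the interface text tells. Its arguments: {"type":"object","properties":{"translation":{"type":"array","items":{"type":"array","items":{"type":"number"}}},"roll":{"type":"array","items":{"type":"number"}},"fingers":{"type":"number"},"squeeze":{"type":"number"}},"required":["translation","roll"]}

```bash
mkdir -p pics; cat > h.py <<'E'
import numpy as np, cv2
from cell import manip
from scipy.spatial.transform import Rotation as Ro
def cap(n):
    c=manip.calibration(n); p,d=manip.capture(n); return p,d,c
def world(d,c):
    h,w=d.shape; f=h/2/np.tan(np.radians(c["fov_y"])/2)
    v,u=np.mgrid[:h,:w]; X=np.stack([(u-c["cx"])/f*d,(v-c["cy"])/f*d,d],-1)
    return (X-np.array(c["t"]))@np.array(c["R"])
E
python3 - <<'E'
from h import *
for n in("scene","top"):
    p,d,c=cap(n); np.savez(n+".npz",p=p,d=d,W=world(d,c)); cv2.imwrite(f"pics/{n}0.png",p)
    print(n,c)
print(manip.observe())
E
```

```text
scene {'fov_y': 46.498205299753806, 'cx': 273.73824155864486, 'cy': 211.64381826281107, 'R': array([[-0.90407977, -0.42718897, -0.0122207 ],
       [-0.24432213,  0.54010908, -0.80535016],
       [ 0.35063722, -0.725115  , -0.59267341]]), 't': array([0.47364373, 0.27825887, 1.0556607 ])}
top {'fov_y': 46.574633453056755, 'cx': 275.2576240492536, 'cy': 207.70188637497174, 'R': array([[-0.01416486, -0.99988291, -0.00579036],
       [-0.99406928,  0.01470648, -0.10774967],
       [ 0.10782221,  0.00422976, -0.99416119]]), 't': array([-0.0825108 ,  0.56239564,  1.31397462])}
{'clock': 0.1, 'qpos': array([-1.46127261e+00,  3.81128701e-01,  1.29817180e+00, -4.10110985e-05,
        1.46357244e+00, -2.15316210e-01]), 'joint_vel': array([ 8.41074079e-04, -5.89944986e-06, -2.85173235e-03, -3.38516420e-05,
        2.38579644e-04, -4.53805143e-04]), 'joint_torque': array([ 4.92171777e-03, -4.38651323e+01, -2.24912506e+01,  7.15513132e-02,
        3.42700223e-02, -7.48294951e-05]), 'tool_pos': array([ 0.17548451, -0.52096458,  0.22050392]), 'eef_rot': array([-3.09898077e+00, -5.07816616e-01, -4.23546455e-05]), 'wrist_force': array([-0.4515714 ,  0.04931915,  0.25790997]), 'torque': array([-0.01256451, -0.04112679,  0.00480633]), 'grip_force': 0.0, 'finger_gap': 0.0881711709165315}
```

View pics/scene0.png

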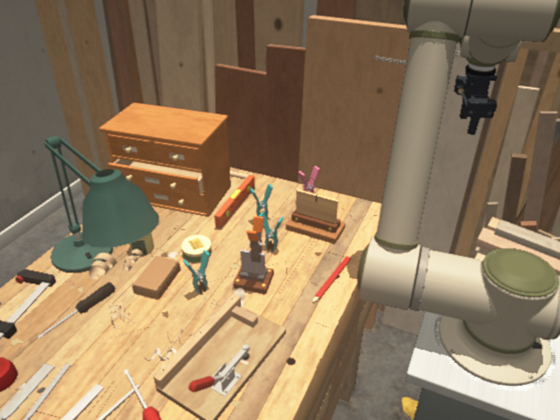

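View pics/top0.png

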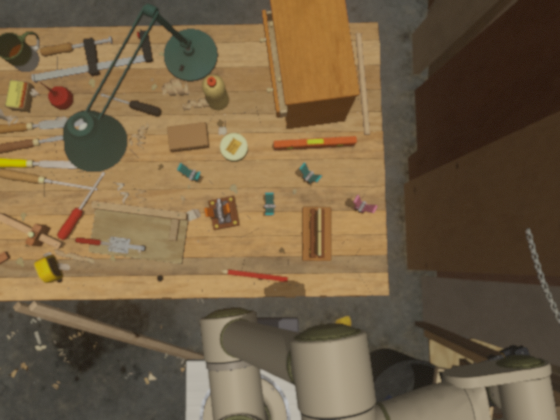

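Scene: the orange-handled clip on its rack is at scene (254,240) / top (223,212). Panel holder at scene (316,212) / top (317,232). Look-alikes in the top view are turquoise at (189,172), (269,204) and (309,174), and pink at (361,205). Only (223,212) has orange handles and stands on the dark rack foot. I'll confirm with a crop and measure.

```bash
python3 - <<'E'
from h import *
s=np.load("scene.npz");t=np.load("top.npz")
a=cv2.resize(t["p"][180:270,195:345],None,fx=5,fy=5,interpolation=2)[:300*2]
b=cv2.resize(s["p"][160:300,190:350],None,fx=4,fy=4,interpolation=2)
cv2.imwrite("pics/c1.png",cv2.resize(np.vstack([a[:, :640],b[:, :640]]),None,fx=.58,fy=.58) if 0 else cv2.resize(a,(800,480)))
cv2.imwrite("pics/c2.png",b)
W=t["W"];hsv=cv2.cvtColor(t["p"],cv2.COLOR_BGR2HSV)
def rep(n,m):
    P=W[m]; print(n,len(P))
    if len(P)<4:return
    q=P[:,:2].astype(np.float32); print("  med",np.median(P,0).round(4),"zmax",P[:,2].max().round(4),"rect",[np.round(x,4) for x in cv2.minAreaRect(q)])
def box(x0,y0,x1,y1):
    m=np.zeros(W.shape[:2],bool);m[y0:y1,x0:x1]=1;return m&(t["d"]>0)
Z=W[...,2]
b=box(200,190,245,235)
for lo,hi in((.008,.03),(.05,.12),(.12,.16),(.16,.25)): rep(f"rack {lo}",b&(Z>lo)&(Z<hi))
b2=box(298,200,336,265)
for lo,hi in((.01,.028),(.03,.06),(.095,.13)): rep(f"stand {lo}",b2&(Z>lo)&(Z<hi))
for n,bb in(("t1",(255,190,282,220)),("t2",(295,160,325,188)),("t0",(175,160,205,185)),("pink",(345,192,378,218))): rep(n,box(*bb)&(Z>.03))
E
```

```text
rack 0.008 508
  med [0.5443 0.0403 0.0184] zmax 0.0298 rect [array([0.558 , 0.0591]), array([0.1109, 0.1102]), np.float64(79.9215)]
rack 0.05 59
  med [0.5388 0.0529 0.0945] zmax 0.1154 rect [array([0.5496, 0.0571]), array([0.0576, 0.0302]), np.float64(25.9703)]
rack 0.12 131
  med [0.5414 0.0534 0.1329] zmax 0.1597 rect [array([0.5426, 0.0524]), array([0.0298, 0.0333]), np.float64(15.0022)]
rack 0.16 114
  med [0.5415 0.0691 0.1773] zmax 0.1843 rect [array([0.5423, 0.0518]), array([0.0236, 0.0608]), np.float64(10.6959)]
stand 0.01 870
  med [ 0.487  -0.1952  0.0209] zmax 0.028 rect [array([ 0.4908, -0.2039]), array([0.0803, 0.1498]), np.float64(88.5566)]
stand 0.03 515
  med [ 0.4865 -0.1984  0.0427] zmax 0.0503 rect [array([ 0.4894, -0.2036]), array([0.0388, 0.1305]), np.float64(88.6629)]
stand 0.095 140
  med [ 0.4901 -0.2024  0.1145] zmax 0.1232 rect [array([ 0.4906, -0.2029]), array([0.005 , 0.1183]), np.float64(88.777)]
t1 204
  med [ 0.5706 -0.075   0.085 ] zmax 0.1132 rect [array([ 0.5653, -0.0766]), array([0.0272, 0.0585]), np.float64(87.3597)]
t2 223
  med [ 0.6467 -0.1812  0.0813] zmax 0.1128 rect [array([ 0.6461, -0.1838]), array([0.0599, 0.0295]), np.float64(43.5152)]
t0 214
  med [0.6569 0.1435 0.0822] zmax 0.1134 rect [array([0.6541, 0.1349]), array([0.0611, 0.0286]), np.float64(57.984)]
pink 226
  med [ 0.5585 -0.3278  0.0816] zmax 0.1132 rect [array([ 0.5603, -0.3246]), array([0.0611, 0.0277]), np.float64(55.7743)]
```

View pics/c1.png

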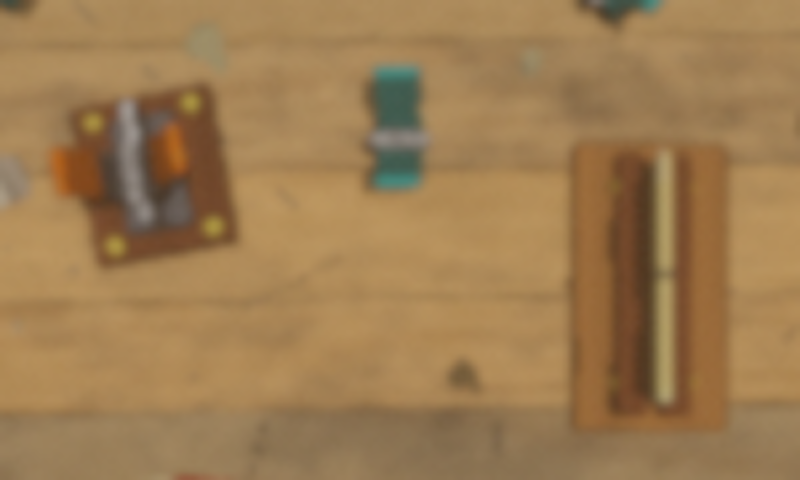

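View pics/c2.png

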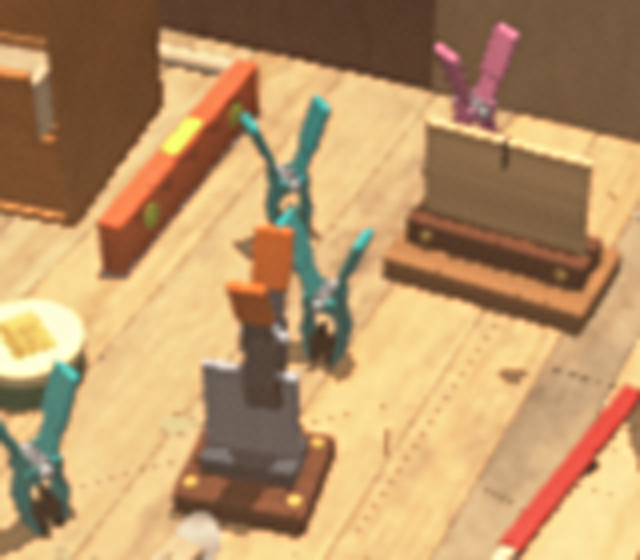

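The crop confirms it: orange handles with tops at z ≈ 0.184, clamped on the strip over the dark foot at crop (125,170). The pencil mark is on the pale panel, at c1 (665,272). Clip centre is about (0.542, 0.052) with its pin axis at 10.7°. The mark is about (0.4906, -0.2029) and the panel axis is at -1.2°.

```bash
cat >> h.py <<'E'
def go(pos,yang):
    o=manip.observe(); R=Ro.from_rotvec(o["eef_rot"]).as_matrix()
    ya=np.degrees(np.arctan2(R[1,1],R[0,1]))
    print("tcp",o["tool_pos"].round(4),"yang",round(ya,2),"tilt",R[2].round(4),"| shift cm",(R.T@(np.array(pos)-o["tool_pos"])*100).round(2),"roll",round((ya-yang+180)%360-180,2),
     "t",o["clock"],"F",o["wrist_force"].round(2),"gap",round(o["finger_gap"],4),"grip",round(o["grip_force"],2))
E
python3 -c "
from h import *
go((.5423,.0518,.24),-79.3)"
```

```text
tcp [ 0.1755 -0.521   0.2205] yang -71.39 tilt [ 2.0e-04 -1.3e-03 -1.0e+00] | shift cm [ 53.04 -42.58  -1.88] roll 7.91 t 0.1 F [-0.45  0.05  0.26] gap 0.0882 grip 0.0
```

Request:
move_arm(
  translation=[
    [0, 0, -1.9],
    [3, -2.4, -1.9],
    [6, -4.8, -1.9],
    [9, -7.2, -1.9],
    [12, -9.6, -1.9],
    [15, -12, -1.9],
    [18, -14.4, -1.9],
    [21, -16.8, -1.9],
    [24, -19.2, -1.9],
    [27, -21.7, -1.9],
    [30, -24.1, -1.9],
    [33, -26.5, -1.9],
  ],
  roll=[0, 1, 2, 3, 4, 5, 6, 7, 7.9, 7.9, 7.9, 7.9],
  fingers=1,
)

```text
clock: 1.1
tool_pos: [0.4042, -0.1629, 0.24]
eef_rot: [-3.128, -0.293, 0.0]
wrist_force: [1.0, -0.7, 0.4]
finger_gap: 0.0881
grip_force: 0.0
```

```bash
python3 -c "
from h import *
go((.5423,.0518,.24),-79.3)"
```

```text
tcp [ 0.4042 -0.1629  0.24  ] yang -79.3 tilt [-2.e-04 -2.e-04 -1.e+00] | shift cm [ 17.56 -18.53  -0.  ] roll -0.0 t 1.1 F [ 1.02 -0.74  0.37] gap 0.0881 grip 0.0
```

Request:
move_arm(
  translation=[
    [2.5, -2.6, 0],
    [5, -5.3, 0],
    [7.5, -7.9, 0],
    [10, -10.5, 0],
    [12.5, -13.2, 0],
    [15, -15.8, 0],
    [17.4, -18.4, 0],
    [17.6, -18.5, 0],
    [17.6, -18.5, 0],
    [17.6, -18.5, 0],
  ],
  roll=[0, 0, 0, 0, 0, 0, 0, 0, 0, 0],
)

```text
clock: 1.93
tool_pos: [0.5419, 0.0494, 0.2396]
eef_rot: [3.128, 0.294, -0.002]
wrist_force: [-0.2, -0.3, 0.6]
finger_gap: 0.0884
grip_force: 0.0
```

```bash
python3 - <<'E'
from h import *
go((.5423,.0518,.24),-79.3)
p,d,c=cap("wrist"); np.savez("w1.npz",p=p,d=d,**{k:c[k] for k in("R","t","cx","cy","fov_y")}); cv2.imwrite("pics/w1.png",p)
h,w=d.shape; f=h/2/np.tan(np.radians(c["fov_y"])/2); print(f,c)
v,u=np.mgrid[:h,:w]; x=(u-c["cx"]);y=(v-c["cy"]);r=np.hypot(x,y)+1e-9; th=r/f
X=np.stack([np.tan(th)*x/r*d,np.tan(th)*y/r*d,d],-1); W=(X-c["t"])@c["R"]
hsv=cv2.cvtColor(p,cv2.COLOR_BGR2HSV)
m=(hsv[...,0]>4)&(hsv[...,0]<16)&(hsv[...,1]>190)&(hsv[...,2]>110)&(d>0)&(W[...,2]>.13)&(W[...,2]<.2)&(np.hypot(W[...,0]-.542,W[...,1]-.052)<.06)
n,l,st,ce=cv2.connectedComponentsWithStats(m.astype(np.uint8))
for i in range(1,n):
    if st[i,4]>30:
        P=W[l==i]; top=P[P[:,2]>P[:,2].max()-.006]; print(st[i],ce[i].round(),P.mean(0).round(4),"zmax",P[:,2].max().round(4),cv2.minAreaRect(top[:,:2].astype(np.float32)))
E
```

```text
tcp [0.5419 0.0494 0.2396] yang -79.27 tilt [-0.0011 -0.     -1.    ] | shift cm [ 0.08 -0.22 -0.04] roll 0.03 t 1.9333 F [-0.15 -0.35  0.55] gap 0.0884 grip 0.0
325.19226210127806 {'fov_y': 65.70646984690485, 'cx': 278.3022349431822, 'cy': 207.10008814552938, 'R': array([[ 1.86614368e-01, -9.82433243e-01,  6.63347664e-06],
       [-9.49137896e-01, -1.80288134e-01,  2.58134545e-01],
       [-2.53598763e-01, -4.81779110e-02, -9.66108977e-01]]), 't': array([-0.0517304 ,  0.48383379,  0.54497664])}
[233 189  26  38 303] [239. 208.] [0.5423 0.0788 0.1758] zmax 0.1815 ((0.5394694209098816, 0.07950502634048462), (0.021456759423017502, 0.007124555297195911), 8.844867706298828)
[304 195  13  33 224] [312. 211.] [0.5499 0.0273 0.179 ] zmax 0.181 ((0.549029529094696, 0.0270807147026062), (0.021439217031002045, 0.00558919133618474), 11.051310539245605)
```

View pics/w1.png

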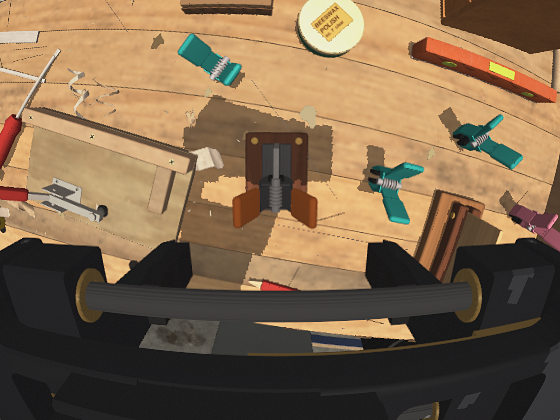

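The wrist view shows the clip's two orange handles at (239,208) and (312,211), on the dark rack at (277,170), centred between the fingers. The refined centre is (0.5437, 0.0528), with the squeeze axis at 100.4°.

```bash
python3 -c "
from h import *
go((.5437,.0528,.205),-79.6)"
```

```text
tcp [0.5418 0.049  0.2399] yang -79.33 tilt [-8.e-04  0.e+00 -1.e+00] | shift cm [ 0.26 -0.34  3.49] roll 0.27 t 1.9833 F [-0.19  0.01 -0.65] gap 0.0879 grip 0.0
```

Request:
move_arm(
  translation=[
    [0.3, -0.3, 1.5],
    [0.3, -0.3, 3],
    [0.3, -0.3, 3.5],
    [0.3, -0.3, 3.5],
    [0.3, -0.3, 3.5],
  ],
  roll=[0.3, 0.3, 0.3, 0.3, 0.3],
)

```text
clock: 2.4
tool_pos: [0.5446, 0.0525, 0.2056]
eef_rot: [3.129, 0.283, 0.001]
wrist_force: [-1.0, -0.2, 0.4]
finger_gap: 0.088
grip_force: 0.0
```

```bash
python3 -c "
from h import *
go((.5437,.0528,.168),-79.6)"
```

```text
tcp [0.5446 0.0525 0.2056] yang -79.65 tilt [ 4.e-04  2.e-04 -1.e+00] | shift cm [-0.08 -0.05  3.76] roll -0.05 t 2.4 F [-0.99 -0.23  0.4 ] gap 0.088 grip 0.0
```

Aligned. Next I descend, then close firmly.

Request:
move_arm(
  translation=[
    [0, 0, 1.3],
    [0, 0, 2.6],
    [0, 0, 3.7],
    [0, 0, 3.7],
    [0, 0, 3.7],
  ],
  roll=[0, 0, 0, 0, 0],
)

```text
clock: 2.82
tool_pos: [0.5448, 0.0529, 0.1688]
eef_rot: [3.129, 0.284, 0.001]
wrist_force: [-0.1, 0.4, -0.1]
finger_gap: 0.0879
grip_force: 0.0
```

Request:
move_arm(
  translation=[
    [0, 0, 0],
    [0, 0, 0],
    [0, 0, 0],
    [0, 0, 0],
    [0, 0, 0],
    [0, 0, 0],
    [0, 0, 0],
    [0, 0, 0],
    [0, 0, 0],
    [0, 0, 0],
  ],
  roll=[0, 0, 0, 0, 0, 0, 0, 0, 0, 0],
  fingers=0,
  squeeze=25,
)

```text
clock: 3.65
tool_pos: [0.5446, 0.0532, 0.168]
eef_rot: [-3.129, -0.285, 0.0]
wrist_force: [-0.2, 0.9, -0.2]
finger_gap: 0.0241
grip_force: 0.0
```

```bash
python3 - <<'E'
from h import *
go((.5437,.0528,.168),-79.6)
p,d,c=cap("scene"); cv2.imwrite("pics/s2.png",cv2.resize(p[150:300,180:380],None,fx=4,fy=4,interpolation=2))
E
```

```text
tcp [0.5446 0.0532 0.168 ] yang -79.59 tilt [-0. -0. -1.] | shift cm [-0.1   0.02  0.  ] roll 0.01 t 3.65 F [-0.16  0.91 -0.17] gap 0.0241 grip 0.0
```

View pics/s2.png

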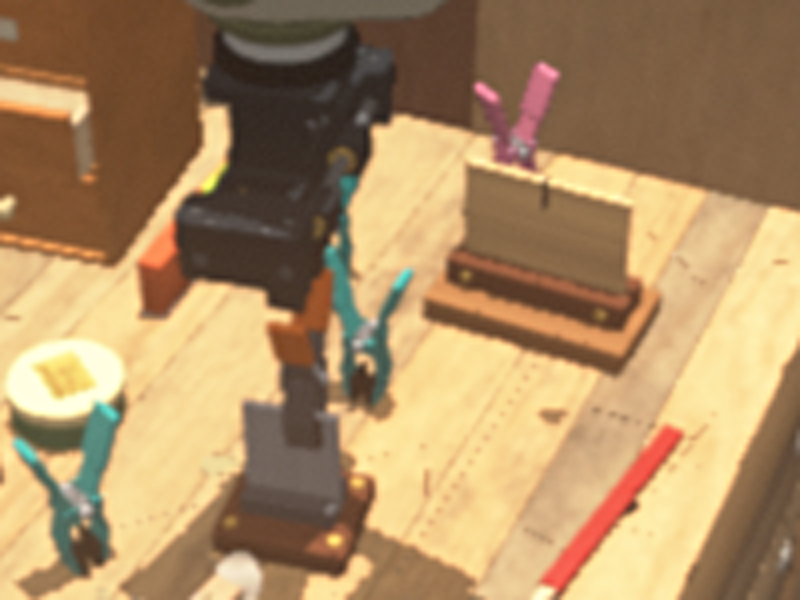

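```bash
python3 - <<'E'
from h import *
go((.5437,.0528,.168),-79.6)
p,d,c=cap("scene"); W=world(d,c)
f=210/np.tan(np.radians(c["fov_y"])/2)
def pr(P):
    q=np.array(c["R"])@P+c["t"]; return (q[:2]/q[2]*f+[c["cx"],c["cy"]]).round(1)
for z in(.154,.168,.21): print("tcp axis z",z,pr(np.array([.5446,.0532,z])))
hsv=cv2.cvtColor(p,cv2.COLOR_BGR2HSV)
sl=(slice(215,250),slice(240,270))
for v in range(212,248,4):
    print(v,[(u,*(W[v,u]*1000).round().astype(int),"O" if hsv[v,u,1]>180 and 3<hsv[v,u,0]<16 else "-",p[v,u].max()) for u in range(244,268,3)])
E
```

```text
tcp [0.5446 0.0532 0.168 ] yang -79.59 tilt [-1.e-04 -0.e+00 -1.e+00] | shift cm [-0.1   0.03  0.  ] roll 0.01 t 3.7 F [ 0.05  0.15 -0.33] gap 0.0197 grip 0.0
tcp axis z 0.154 [254.8 233.5]
tcp axis z 0.168 [254.6 228.7]
tcp axis z 0.21 [253.9 213.8]
212 [(244, np.int64(518), np.int64(142), np.int64(283), '-', np.uint8(68)), (247, np.int64(512), np.int64(140), np.int64(283), '-', np.uint8(65)), (250, np.int64(506), np.int64(139), np.int64(284), '-', np.uint8(66)), (253, np.int64(500), np.int64(138), np.int64(285), '-', np.uint8(68)), (256, np.int64(496), np.int64(134), np.int64(284), '-', np.uint8(65)), (259, np.int64(539), np.int64(40), np.int64(208), '-', np.uint8(63)), (262, np.int64(594), np.int64(-80), np.int64(110), '-', np.uint8(180)), (265, np.int64(643), np.int64(-193), np.int64(20), '-', np.uint8(97))]
216 [(244, np.int64(522), np.int64(136), np.int64(268), '-', np.uint8(68)), (247, np.int64(516), np.int64(134), np.int64(268), '-', np.uint8(69)), (250, np.int64(510), np.int64(132), np.int64(269), '-', np.uint8(72)), (253, np.int64(500), np.int64(138), np.int64(276), '-', np
[... 3594 characters left out ...]
.int64(604), np.int64(-95), np.int64(2), '-', np.uint8(239)), (265, np.int64(580), np.int64(-65), np.int64(33), '-', np.uint8(158))]
244 [(244, np.int64(640), np.int64(-58), np.int64(4), '-', np.uint8(249)), (247, np.int64(634), np.int64(-63), np.int64(2), '-', np.uint8(250)), (250, np.int64(553), np.int64(62), np.int64(127), '-', np.uint8(125)), (253, np.int64(546), np.int64(61), np.int64(128), '-', np.uint8(86)), (256, np.int64(538), np.int64(62), np.int64(132), '-', np.uint8(83)), (259, np.int64(533), np.int64(57), np.int64(129), '-', np.uint8(103)), (262, np.int64(598), np.int64(-83), np.int64(0), '-', np.uint8(210)), (265, np.int64(580), np.int64(-65), np.int64(20), '-', np.uint8(167))]
```

```bash
python3 - <<'E'
from h import *
s=np.load("scene.npz");W=s["W"];p=s["p"]
m=np.zeros(p.shape[:2],bool);m[60:140,450:500]=1
P=W[m&(p.max(2)<90)]; P=P[(np.hypot(P[:,0]-.1755,P[:,1]+.521)<.08)]
print("start: tcp z .2205, lowest gripper",np.sort(P[:,2])[:8].round(3), P[P[:,2].argsort()[:5]].round(3))
p,d,c=cap("scene"); W=world(d,c)
go((.5437,.0528,.168),-79.6)
m=np.zeros(d.shape,bool);m[190:228,225:262]=1
P=W[m&(p.max(2)<90)]; P=P[np.hypot(P[:,0]-.545,P[:,1]-.053)<.06]
print(P[P[:,2].argsort()[:15]].round(3))
p,d,c=cap("wrist");print(-c["R"].T@c["t"])
cv2.imwrite("pics/w2.png",p)
E
```

```text
start: tcp z .2205, lowest gripper [0.238 0.239 0.239 0.239 0.24  0.24  0.24  0.24 ] [[ 0.195 -0.566  0.238]
 [ 0.158 -0.473  0.239]
 [ 0.197 -0.563  0.239]
 [ 0.192 -0.565  0.239]
 [ 0.189 -0.565  0.24 ]]
tcp [0.5446 0.0532 0.168 ] yang -79.59 tilt [-0. -0. -1.] | shift cm [-0.1   0.02  0.  ] roll 0.01 t 3.8 F [ 0.26 -0.07  0.39] gap 0.0116 grip 0.0
[[0.541 0.036 0.188]
 [0.539 0.044 0.191]
 [0.541 0.037 0.191]
 [0.543 0.072 0.192]
 [0.54  0.043 0.193]
 [0.533 0.072 0.193]
 [0.539 0.036 0.194]
 [0.541 0.041 0.194]
 [0.536 0.071 0.194]
 [0.534 0.074 0.194]
 [0.539 0.073 0.195]
 [0.533 0.067 0.195]
 [0.533 0.072 0.195]
 [0.545 0.073 0.195]
 [0.547 0.074 0.195]]
[0.60973768 0.06605016 0.33007717]
```

View pics/w2.png

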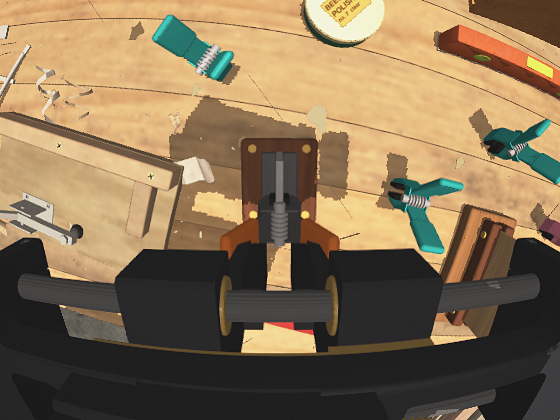

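The wrist picture shows the fingers closed above the untouched handles, whose orange edges show at (235,240) and (322,240). Depth agrees: the real fingertips sit at z ≈ 0.19, where the state implies 0.154. The start picture shows the same offset of about 34 mm, and the body is shifted too. So the tool reads about 35 mm too low, and I'll correct for that. I reopen now, then go lower.

Request:
move_arm(
  translation=[
    [0, 0, 0],
    [0, 0, 0],
    [0, 0, 0],
    [0, 0, 0],
    [0, 0, 0],
    [0, 0, 0],
    [0, 0, 0],
    [0, 0, 0],
    [0, 0, 0],
    [0, 0, 0],
    [0, 0, 0],
    [0, 0, 0],
  ],
  roll=[0, 0, 0, 0, 0, 0, 0, 0, 0, 0, 0, 0],
  fingers=1,
)

```text
clock: 4.85
tool_pos: [0.5446, 0.0532, 0.1681]
eef_rot: [-3.129, -0.285, -0.0]
wrist_force: [0.1, 1.4, 0.1]
finger_gap: 0.0856
grip_force: 0.0
```

Request:
move_arm(
  translation=[
    [0, 0, 0.8],
    [0, 0, 1.6],
    [0, 0, 2.4],
    [0, 0, 3.2],
    [0, 0, 3.4],
    [0, 0, 3.4],
  ],
  roll=[0, 0, 0, 0, 0, 0],
)

```text
clock: 5.35
tool_pos: [0.5443, 0.0532, 0.1331]
eef_rot: [-3.128, -0.285, 0.003]
wrist_force: [-0.7, 0.2, 0.2]
finger_gap: 0.0879
grip_force: 0.0
```

```bash
python3 - <<'E'
from h import *
go((.5437,.0528,.134),-79.6)
p,d,c=cap("scene"); W=world(d,c)
m=np.zeros(d.shape,bool);m[180:290,215:280]=1
m&=(p.max(2)<90)&(np.hypot(W[...,0]-.545,W[...,1]-.053)<.075)&(W[...,2]>.13)
P=W[m&(W[...,1]>.095)]; print(P[P[:,2].argsort()[:8]].round(3))
cv2.imwrite("pics/s3.png",cv2.resize(p[150:300,180:380],None,fx=4,fy=4,interpolation=2))
E
```

```text
tcp [0.5443 0.0532 0.1331] yang -79.59 tilt [-1.8e-03 -5.0e-04 -1.0e+00] | shift cm [-0.06  0.03 -0.09] roll 0.01 t 5.35 F [-0.66  0.19  0.21] gap 0.0879 grip 0.0
[[0.526 0.103 0.153]
 [0.526 0.102 0.155]
 [0.529 0.096 0.158]
 [0.525 0.104 0.16 ]
 [0.526 0.108 0.16 ]
 [0.537 0.11  0.16 ]
 [0.539 0.111 0.16 ]
 [0.532 0.109 0.161]]
```

View pics/s3.png

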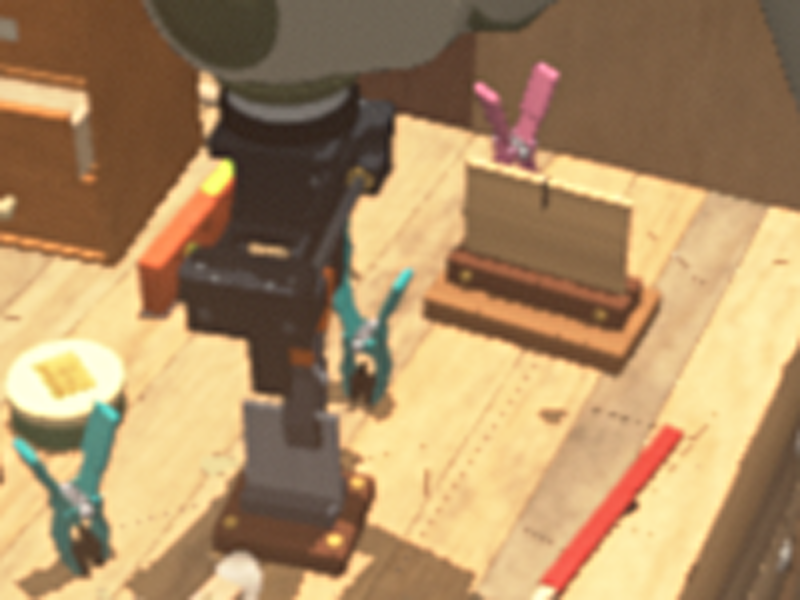

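The near finger (270,370) is now outside and in front of the near handle, with its tip at z ≈ 0.155. That is the wanted height, so I squeeze.

Request:
move_arm(
  translation=[
    [0, 0, 0],
    [0, 0, 0],
    [0, 0, 0],
    [0, 0, 0],
    [0, 0, 0],
    [0, 0, 0],
    [0, 0, 0],
    [0, 0, 0],
    [0, 0, 0],
    [0, 0, 0],
    [0, 0, 0],
    [0, 0, 0],
  ],
  roll=[0, 0, 0, 0, 0, 0, 0, 0, 0, 0, 0, 0],
  fingers=0,
  squeeze=25,
)

```text
clock: 6.4
tool_pos: [0.5446, 0.0532, 0.134]
eef_rot: [-3.129, -0.285, 0.0]
wrist_force: [-0.5, 0.7, -0.7]
finger_gap: 0.0184
grip_force: 25.0
```

Request:
move_arm(
  translation=[
    [0, 0, 0],
    [0, 0, 0],
    [0, 0, 0],
    [0, 0, 0],
  ],
  roll=[0, 0, 0, 0],
)

```text
clock: 6.73
tool_pos: [0.5446, 0.0532, 0.1341]
eef_rot: [3.129, 0.285, 0.0]
wrist_force: [-0.7, 0.2, -0.8]
finger_gap: 0.0183
grip_force: 25.0
```

Gap is 18–19 mm at 25 N, so the clip is fully squeezed. Now lift straight up.

Request:
move_arm(
  translation=[
    [0, 0, -0.6],
    [0, 0, -1.4],
    [0, 0, -2.4],
    [0, 0, -3.6],
    [0, 0, -4.8],
    [0, 0, -6],
    [0, 0, -7.2],
    [0, 0, -8.2],
    [0, 0, -8.5],
    [0, 0, -8.5],
  ],
  roll=[0, 0, 0, 0, 0, 0, 0, 0, 0, 0],
)

```text
clock: 7.57
tool_pos: [0.5449, 0.0532, 0.2203]
eef_rot: [3.128, 0.285, 0.004]
wrist_force: [1.0, -0.1, -0.9]
finger_gap: 0.0181
grip_force: 25.0
```

```bash
python3 - <<'E'
from h import *
go((.4906,-.2029,.219),-91.2)
p,d,c=cap("scene"); cv2.imwrite("pics/s4.png",cv2.resize(p[110:300,180:380],None,fx=3.5,fy=3.15*1,interpolation=2))
W=world(d,c);np.savez("s4.npz",p=p,d=d,W=W)
m=np.zeros(d.shape,bool);m[150:280,220:290]=1
m&=(np.hypot(W[...,0]-.545,W[...,1]-.053)<.035)&(W[...,2]>.11)
P=W[m]; print(P[P[:,2].argsort()[:8]].round(3))
E
```

```text
tcp [0.5449 0.0532 0.2203] yang -79.59 tilt [ 2.2e-03  7.0e-04 -1.0e+00] | shift cm [-9.97 24.21  0.12] roll 11.61 t 7.5667 F [ 1.04 -0.06 -0.87] gap 0.0181 grip 25.0
[[0.54  0.075 0.158]
 [0.55  0.032 0.159]
 [0.545 0.03  0.159]
 [0.547 0.032 0.159]
 [0.541 0.029 0.16 ]
 [0.537 0.076 0.16 ]
 [0.531 0.073 0.16 ]
 [0.541 0.078 0.161]]
```

View pics/s4.png

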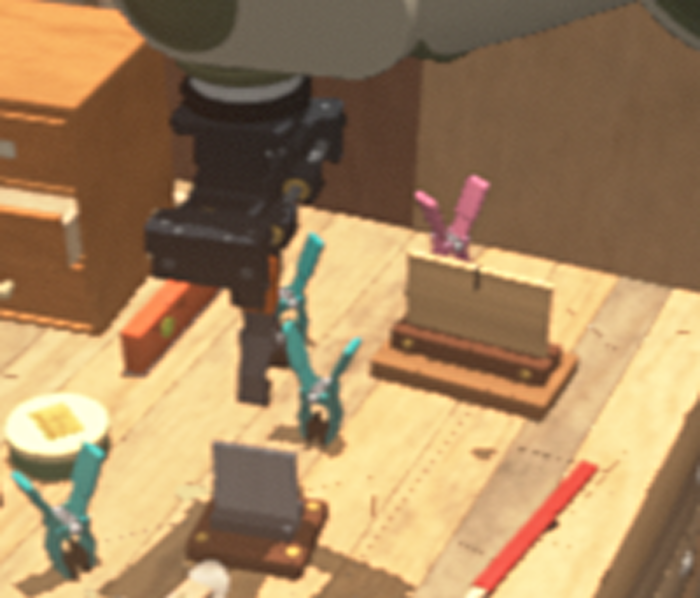

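The clip (255,350) is off the strip, wide open between the fingers, with jaw tips at z ≈ 0.160 at a tool reading of 0.220. The strip is empty and the bystanders are untouched. Next I carry it over the mark.

Request:
move_arm(
  translation=[
    [-0.5, 1.2, 0],
    [-1.5, 3.6, 0],
    [-2.6, 6.3, 0],
    [-3.7, 9, 0],
    [-4.8, 11.7, 0],
    [-5.9, 14.4, 0],
    [-7, 17.1, 0],
    [-8.1, 19.8, 0],
    [-9.1, 22.2, 0],
    [-9.7, 23.7, 0],
    [-9.9, 24.2, 0],
    [-9.9, 24.2, 0],
  ],
  roll=[0.5, 1.5, 3, 4.5, 6, 7.5, 9, 10.5, 11.6, 11.6, 11.6, 11.6],
)

```text
clock: 8.62
tool_pos: [0.4903, -0.2039, 0.2185]
eef_rot: [-3.141, 0.036, 0.002]
wrist_force: [0.6, -0.7, -0.5]
finger_gap: 0.018
grip_force: 25.0
```

Request:
move_arm(
  translation=[
    [0, 0, 0],
    [0, 0, 0],
    [0, 0, 0],
  ],
  roll=[0, 0, 0],
)

```text
clock: 8.87
tool_pos: [0.4911, -0.2017, 0.2191]
eef_rot: [-3.141, 0.03, 0.0]
wrist_force: [-0.0, -0.5, -1.2]
finger_gap: 0.0182
grip_force: 25.0
```

```bash
cat > chk.py <<'E'
from h import *
import sys
s0=np.load("scene.npz")["W"];t0=np.load("top.npz")["W"]
for n in("scene","top"):
    p,d,c=cap(n); W=world(d,c)
    cv2.imwrite(f"pics/{n}_{sys.argv[1]}.png",cv2.resize(p[130:270,250:410] if n=="scene" else p[190:270,270:360],None,fx=4.5,fy=4,interpolation=2))
    if n=="scene":
        f=210/np.tan(np.radians(c["fov_y"])/2)
        near=(np.hypot(W[...,0]-.4906,W[...,1]+.2029)<.05)&(W[...,2]>.06)
        dark=near&(p.max(2)<110)
        zs=float(sys.argv[2])
        for lo in np.arange(zs,zs+.05,.01):
            P=W[dark&(W[...,2]>lo)&(W[...,2]<lo+.01)]
            if len(P)>3: print("z",lo.round(3),len(P),"x",P[:,0].min().round(4),P[:,0].max().round(4),"y",P[:,1].min().round(4),P[:,1].max().round(4))
        # panel top edge from the first images, scene camera
    pan=(W[...,2]>.08)&(W[...,2]<.122)&(abs(W[...,0]-.49)<.065)&(abs(W[...,1]+.203)<.012)&(p.min(2)>60)
    P=W[pan]; 
    if len(P)>20: print(n,"panel",len(P),"x",np.percentile(P[:,0],[1,99]).round(4),"y",np.percentile(P[:,1],[2,50,98]).round(4),"z",np.percentile(P[:,2],99).round(4))
go((.4906,-.2029,.149),-91.2)
E
python3 chk.py a .15; python3 - <<'E'
# mark & panel from first images
from h import *
import os
os.chdir(".")
for n,b in(("top",(200,260,300,334)),("scene",(185,235,290,345))):
    z=np.load(n+".npz");W=z["W"];g=z["p"].max(2).astype(int)
    m=np.zeros(g.shape,bool);m[b[0]:b[1],b[2]:b[3]]=1
    m&=(W[...,2]>.108)&(W[...,2]<.122)&(abs(W[...,1]+.203)<.02)
    P=W[m];print(n,len(P),"x",P[:,0].min().round(4),P[:,0].max().round(4),"y",np.percentile(P[:,1],[2,50,98]).round(4),"darkest",P[g[m].argsort()[:4]].round(4),np.sort(g[m])[:4])
E
```

```text
z 0.15 7 x 0.481 0.4965 y -0.225 -0.1784
z 0.16 40 x 0.4796 0.5004 y -0.2248 -0.1728
z 0.17 46 x 0.4795 0.4968 y -0.2286 -0.1744
z 0.18 36 x 0.4808 0.4998 y -0.2248 -0.1749
z 0.19 35 x 0.4818 0.5003 y -0.1913 -0.1768
z 0.2 52 x 0.476 0.5054 y -0.2104 -0.1861
scene panel 513 x [0.4333 0.5507] y [-0.2064 -0.201  -0.1963] z 0.1183
top panel 31 x [0.4314 0.4586] y [-0.2042 -0.2013 -0.1992] z 0.1202
tcp [ 0.4912 -0.2019  0.2191] yang -91.12 tilt [ 1.e-04 -0.e+00 -1.e+00] | shift cm [-0.05  0.1   7.01] roll 0.08 t 8.9667 F [-0.13  0.41 -0.62] gap 0.0184 grip 25.0
top 92 x 0.4314 0.5496 y [-0.2062 -0.2036 -0.2011] darkest [[ 0.49   -0.2021  0.1175]
 [ 0.4901 -0.2049  0.1151]
 [ 0.5113 -0.2008  0.1083]
 [ 0.4927 -0.205   0.1146]] [140 140 146 150]
scene 160 x 0.4326 0.5514 y [-0.2061 -0.2013 -0.1958] darkest [[ 0.4907 -0.1966  0.1133]
 [ 0.4914 -0.1992  0.1082]
 [ 0.4957 -0.2026  0.1081]
 [ 0.4898 -0.194   0.1184]] [ 89  93 107 112]
```

The clip is over the mark: jaws span y -0.226 to -0.174, panel centre is about -0.2025, and mark x ≈ 0.490. That leaves about 17 mm clear per side. Descend 7 cm, gently.

Request:
move_arm(
  translation=[
    [0, 0.1, 0.8],
    [0, 0.1, 1.7],
    [0, 0.1, 2.6],
    [0, 0.1, 3.5],
    [0, 0.1, 4.4],
    [0, 0.1, 5.3],
    [0, 0.1, 6.2],
    [0, 0.1, 6.8],
    [0, 0.1, 7],
    [0, 0.1, 7],
    [0, 0.1, 7],
  ],
  roll=[0, 0, 0, 0, 0, 0, 0, 0, 0, 0, 0],
)

```text
clock: 9.88
tool_pos: [0.4911, -0.2038, 0.1493]
eef_rot: [3.141, -0.033, 0.001]
wrist_force: [0.6, -0.1, -0.3]
finger_gap: 0.0184
grip_force: 25.0
```

```bash
python3 chk.py b .08
```

```text
z 0.08 5 x 0.4819 0.5003 y -0.2043 -0.1799
z 0.09 25 x 0.4815 0.5021 y -0.1848 -0.1746
z 0.1 33 x 0.4802 0.5011 y -0.2279 -0.1748
z 0.11 29 x 0.4813 0.4999 y -0.225 -0.1752
z 0.12 38 x 0.4766 0.5027 y -0.2025 -0.1805
scene panel 422 x [0.4328 0.5505] y [-0.2058 -0.2008 -0.1964] z 0.1187
tcp [ 0.4912 -0.2038  0.1495] yang -91.19 tilt [ 8.e-04  6.e-04 -1.e+00] | shift cm [-0.06 -0.09  0.05] roll 0.01 t 9.9833 F [ 0.92  0.   -0.04] gap 0.0181 grip 25.0
```

View pics/scene_b.png

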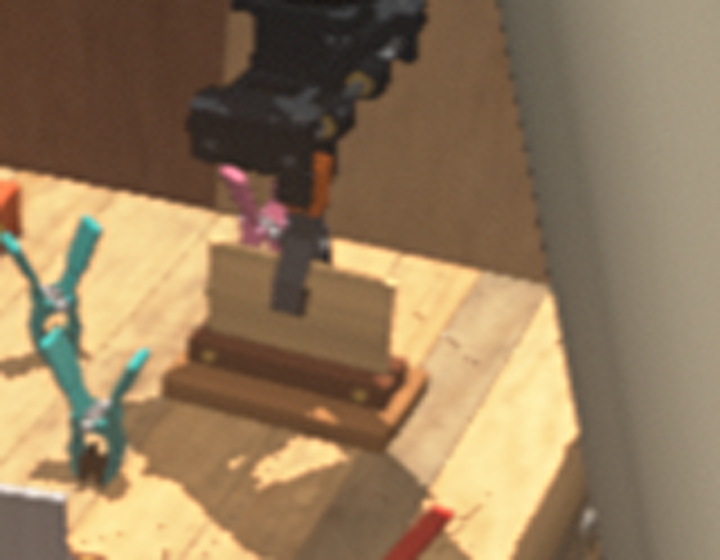

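The near jaw (290,270) hangs in front of the panel at the middle of its edge. The tips are at z ≈ 0.09, about 25 mm below the 0.115 edge. The jaws straddle the panel with about 17 mm clear per side, contact force is nil, and the grip holds at 25 N.

```bash
python3 -c "
from cell import manip
print(manip.close_job())"
```

```text
the job is handed in; nothing more can be done
None
```

Job handed in at about 10 s: the orange clip is held fully squeezed and wide open over the panel's edge at the pencil mark, jaw tips about 25 mm below the edge, with no contact force on the panel.

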